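# Tip the sample balls into the inspection tray

## Task

Bring the covered pan of steel balls to the green mat, pinching pan and loose lid together across their sides so that it stays shut, and stand it on the mat beside the white tray and let go. There slide the lid back by its red handle until the pouring end is well open, pinch pan and lid together again and tip all four balls out into the tray. Stand the pan upright on the mat again with the lid still on it, leaving the other things on the bench alone.

Things in the scene. Friction and masses are not known exactly. Their poses are not given: they have to be found in the camera images.
- pan: Steel pouring pan, 124 long (its x) x 62 wide (its y) x 24 high mm, 0.21 to 0.36 kg. Origin: centre of length and width, on the underside; +x to the pouring end. It stands on a flat floor from x = -62 to +8 mm; from there a 25 degree ramp rises inside to the rim at x = +54, then a flat lip to x = +62. Side walls 2.5 mm thick and straight, rim at z = 24 mm, back wall 18 mm high.
- lid: Loose flat aluminium lid, 114 x 62 x 5 mm, 90 g, on the pan's rim, its sides flush with the pan's: fingers closing across the 62 mm width at the seam (24 mm over the pan's foot) hold both at once. Origin: centre of its underside; axes as the pan's. Shut, it is at x = -3 to -7, z = 24 mm in the pan's frame. Two runners underneath let it slide only along the pan's x; no catch. Unpinched, it slides when tipped.
- lid_handle (a point): Centre of the top of the lid's red handle: an upright rib 34 long (lid's x) x 10 thick (lid's y) mm, standing 18 mm above the lid's upper face, at x = +25 mm on the lid. The lid opens backwards (pan's -x): drawn back 45 mm it lets the balls out and lies safely on the pan with 69 mm of overlap; under 40 is too tight for the balls, over 60 it may tip off.
- pan_lip (a point): Middle of the front edge of the pan's pouring lip (x = 62, z = 24 mm in the pan's frame), which is 46 mm wide and the only part of the pan that shows from under the shut lid. Tipped lip down by clearly more than the ramp's 25 degrees (45 is ample) the balls roll out over it.
- mat: Green rubber mat, 220 (its x) x 420 (its y) x 3 mm, fixed to the bench. Origin: centre of its underside. The tray covers its +y half (y = 20 to 200 mm); the free part for the pan is y = -210 to about 10 mm.
- tray: White square inspection tray with a blue liner, 180 x 180 x 30 mm outside, walls 4 mm, floor 5 mm; fixed on the mat, turned with it. Origin: centre of its underside, 110 mm along the mat's +y from the mat's centre and 3 mm over the bench.
- tray_in (a point): Centre of the tray's inner floor.
- ball1: Steel ball, 16 mm diameter, 17 g, loose in the shut pan at the start. Origin: its centre.
- ball2: Steel ball, 16 mm diameter, 17 g, loose in the shut pan at the start. Origin: its centre.
- ball3: Steel ball, 16 mm diameter, 17 g, loose in the shut pan at the start. Origin: its centre.
- ball4: Steel ball, 16 mm diameter, 17 g, loose in the shut pan at the start. Origin: its centre.
- gauge_box: Bystander: wooden gauge box, 70 x 90 x 22 mm, near the pan at the start. Origin: centre of its underside.
- ring_gauge: Bystander: steel ring gauge, 62 mm outside diameter, 18 mm high. Origin: centre of its underside.
- micrometer: Bystander: micrometer lying flat, 160 mm long, 18 mm high. Origin: under its frame.
- loupe: Bystander: black eye loupe, 40 mm diameter, 34 mm high. Origin: centre of its underside.
- v_block: Bystander: dark steel V-block, 60 x 40 x 40 mm. Origin: centre of its underside.
- tweezers: Bystander: steel tweezers lying flat, 120 mm long, 9 mm high. Origin: its middle, on the underside.
Not all that is in view belongs to the job. Of the things like the lid, leave any that is blue or yellow; of the rest the larger one is meant.

How it is judged:
By the outcome, as a careful person would: the job done as asked, in the order asked, and still so for the second after the job is handed in, with the robot touching nothing.
It also fails if it takes over 64 s, if anything falls off the work surface, if the arm or the gripper's body presses on something with over 40 N, if the wrist force passes 120 N, or if a joint passes its speed limit or range.

## Robot

A 6-joint arm with a two-finger parallel gripper is mounted at the origin on the work surface. World frame = base frame: x ahead of the robot, y to its left, z up, the work surface at z = 0. Lengths are in mm, angles in rad, forces in N, time in s.
With the tool pointing down it reaches from about 350 to 800 mm from the base axis. Payload 7.3 kg.
Tool frame: the origin (TCP) lies midway between the tips of the shut fingers; the grasp point (between the pads) lies 19 mm behind it (env.grip_depth is the z of the grasp point in the tool frame, in mm); z points along the fingers, y is the direction in which the jaws open and shut (so a half turn about z gives the same grasp; the last joint's range is limited). The gripper opens to 85 mm and grips with 20 to 120 N. Pads are 22 mm wide; open, the fingers measure 114 mm over their backs; the gripper's body (76 mm by 85 mm) begins 54 mm behind the grasp point. The pads swing forward as they close: fully open they stand 13 mm farther back than shut.
Start: joints at [0.97, 0.342, 1.524, -0, 1.275, -0.146], TCP at [230.612, 471.659, 231.322] pointing down, gripper open.
Joint ranges: [-2.53, 2.53], [-0.77, 2.02], [0.04, 2.7], [-1, 4.14], [0.28, 2.66], [-3.11, 3.11]. Speed limits (rad/s): [2.57, 2.57, 3.14, 3.14, 3.14, 3.14].

## Interface

Orientations are given as [roll, pitch, yaw] about the fixed x, y, z axes, in that order (R = Rz(yaw) Ry(pitch) Rx(roll)).
In Python, from plant import monitor, imaging, ticket, env gives the robot as it stands.
- The arm moves only by the tool move_arm, never from a script. Its argument "increments" is one flat list of numbers, 7 for each row, row after row: the finger opening in mm, from 0 to 85.4, then the shift along the world's x, y, z in mm, then the turn, a rotation vector about the world's x, y, z in degrees. In form: [hand, tx, ty, tz, rx, ry, rz, hand, tx, ty, tz, rx, ry, rz, ...]. A call has 1 to 8 rows; each row shifts and turns the commanded pose from where the row before left it; what a row does not reach is not made up. A row lasts 1/10 s, in which the tool goes at most 50 mm and 8.59 degrees, less where a joint would pass 70% of its speed; a pose out of reach is approached as far as the arm can. A call is refused whole if a number of a shift passes 50 or a number of a turn 8.59, either way. A call with a gripper value outside its range is refused whole. The fingers move at their own pace and stop on an object; "grip_force" is the grip in N (left out, the last holds). Time passes only in rows, so rows that do not move let the fingers close. It gives the time, the measured TCP pose, the force and the opening at its end, in the units of the state.
- monitor.read_state(): the state, without advancing time (a new reading comes with each control period).
- imaging.grab_frame(name): name is "scene" or "top"; returns a dict with "image" (384x512x3 uint8, blue, green, red), "z_map" (384x512 float32, mm along the optical axis (not along the pixel's ray), 0 where there is no reading), "intrinsics" (3x3 intrinsics, pixels), "rvec" (rotation vector, rad) and "tvec" (3), from world to camera coordinates, as OpenCV has them. Camera axes: x right, y down, z forward; pixel columns grow to the right and rows downward; lengths in mm; the calibration is good to about 2 mm. A picture is of the moment at which its call begins.
- ticket.job_done(): hands the job in, once; it reports no verdict.
The state is a dict: "clock": time; "qpos": joint angles; "joint_vel": joint speeds; "effort": joint torques, N m; "tcp_pos": TCP position; "tcp_rot": TCP orientation; "wrist_force": force on the tool from outside, world axes, zero at the start; "ft_torque": the same for the moment, N m; "width": opening from 0.0 (shut) to 1.0 (fully open).
Only numpy, scipy, OpenCV 4.12 (cv2) and the standard library are available. Lean on these libraries where they do the work, as an engineer would, in place of code of your own. Each camera call takes 0.05 s, during which the arm holds its last target. There are 200 camera calls.

## Working session

There is one attempt and no reset: what is moved stays moved. The work goes in short steps, Python scripts to look and compute and a tool call to move; the robot and the scene stay as the last step left them, time stands still between calls to the robot, and variables do not carry over. Pictures are saved under pics/ and viewed, about 8 in all and at most 12, crops included, and the job is handed in when it is done.

Besides the shell and the picture viewer there is one more tool, called as name(argument=value, ...), one argument or row to a line, values as JSON. move_arm: Moves the arm, as the interface text tells. Its arguments: {"type":"object","properties":{"increments":{"type":"array"},"grip_force":{"type":"number"}},"required":["increments"]}

```bash
ls; mkdir -p pics; cat > h.py <<'E'
import numpy as np, cv2
from plant import monitor, imaging, ticket, env
def grab(n):
    f=imaging.grab_frame(n); f['R']=cv2.Rodrigues(np.array(f['rvec'],float))[0]; f['t']=np.array(f['tvec'],float).ravel(); f['K']=np.array(f['intrinsics'],float); return f
def cloud(f):
    z=f['z_map'].astype(float); v,u=np.indices(z.shape)
    P=np.stack([(u-f['K'][0,2])/f['K'][0,0]*z,(v-f['K'][1,2])/f['K'][1,1]*z,z],-1)
    return (P-f['t'])@f['R']
def atz(f,u,v,h):
    d=f['R'].T@np.linalg.inv(f['K'])@[u,v,1]; c=-f['R'].T@f['t']; return c+d*(h-c[2])/d[2]
def proj(f,P):
    return cv2.projectPoints(np.array(P,float).reshape(-1,1,3),f['R'],f['t'],f['K'],None)[0].reshape(-1,2)
E
python3 - <<'E'
from h import *
print(monitor.read_state(), env.grip_depth)
for n in('scene','top'):
    f=grab(n); cv2.imwrite(f'pics/{n}0.png',cv2.resize(f['image'],(800,600),interpolation=cv2.INTER_CUBIC)); print(n,-f['R'].T@f['t'],f['R'][2])
    np.save(f'{n}0.npy',f,allow_pickle=True)
E
```

```text
pics
{'clock': 0.0, 'qpos': array([ 9.69981859e-01,  3.42725461e-01,  1.52501322e+00, -4.64162265e-07,
        1.27538246e+00, -1.46033214e-01]), 'joint_vel': array([-0.00055806,  0.00047426, -0.00039751,  0.00205064, -0.00077663,
       -0.00078452]), 'effort': array([-5.62179321e-04, -4.33668566e+01, -2.46010011e+01, -2.86872000e-04,
        8.01075774e-03, -9.56015060e-05]), 'tcp_pos': array([230.38534571, 471.31124483, 230.6258564 ]), 'tcp_rot': array([-3.14008037e+00, -2.21977768e-04,  2.68681137e+00]), 'wrist_force': array([ 0.05042362,  0.83406725, -0.90018041]), 'ft_torque': array([0.06205146, 0.03586778, 0.01434995]), 'width': 0.9982349371118558} -18.700000000000003
scene [1014.70449636 -714.47397659  975.50708092] [-0.39381647  0.54532719 -0.73995057]
top [ 325.74411114  -32.66493279 1380.58322133] [ 0.17938103  0.00528128 -0.9837655 ]
```

View pics/top0.png

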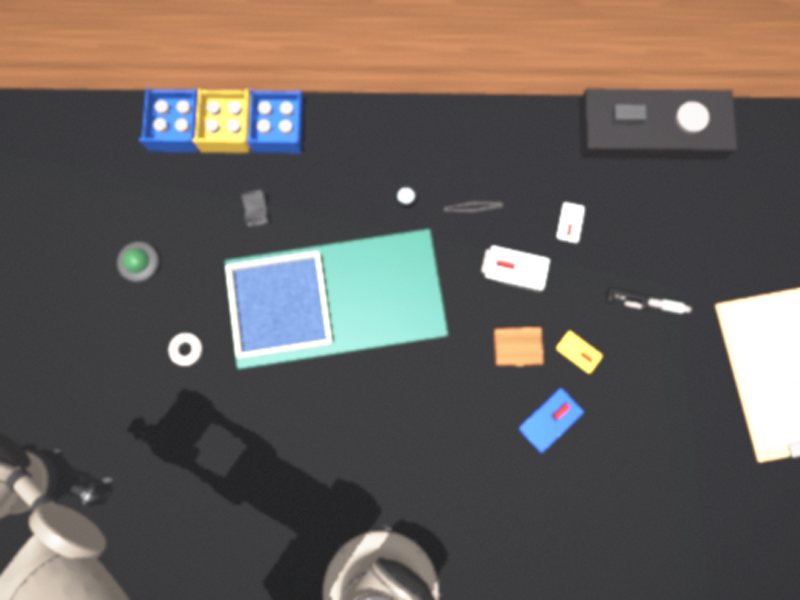

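View pics/scene0.png

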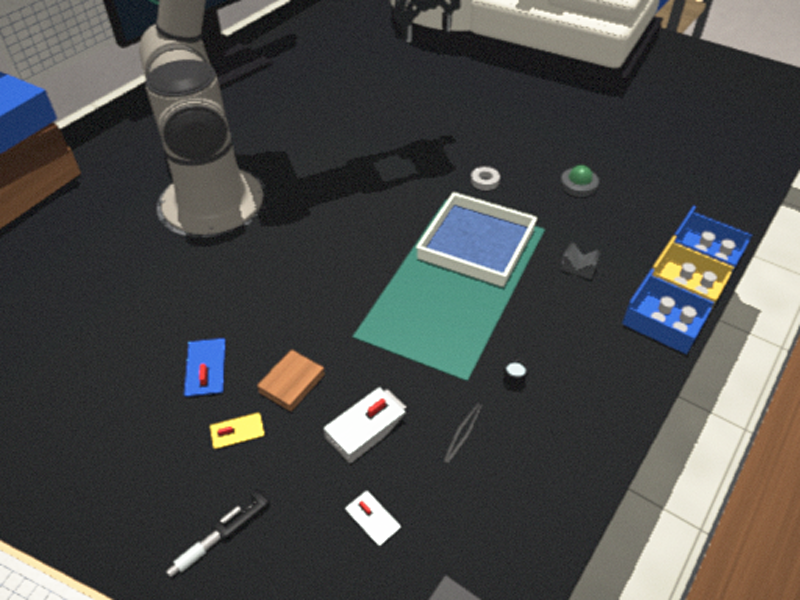

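Lid-like things in the top view: large white (516,268), small white (570,222), yellow (579,352) and blue (551,420). The large white one is meant: it isn't blue or yellow, it is the larger of the rest, and it stands on the pan. I'll confirm it in a crop and measure it.

```bash
python3 - <<'E'
from h import *
T=np.load('top0.npy',allow_pickle=True).item(); S=np.load('scene0.npy',allow_pickle=True).item()
c1=cv2.resize(T['image'][145:200,295:365],(400,314),interpolation=cv2.INTER_CUBIC)
c2=cv2.resize(S['image'][240:300,200:268],(400,353),interpolation=cv2.INTER_CUBIC)
o=np.zeros((353,800,3),np.uint8); o[:314,:400]=c1;o[:,400:]=c2; cv2.imwrite('pics/crop1.png',o)
for n,f,roi in(('top',T,(145,200,295,365)),('scene',S,(240,300,200,268))):
    P=cloud(f); im=f['image'].astype(int)
    m=np.zeros(im.shape[:2],bool); a,b,c,d=roi; m[a:b,c:d]=1
    m&=(f['z_map']>0)
    red=m&(im[...,2]-im[...,1]>60)&(im[...,2]-im[...,0]>60)
    print(n,'red',red.sum(),np.median(P[red],0),P[red][:,2].max())
    for lo,hi in((24,36),(15,24),(36,60)):
        k=m&(P[...,2]>lo)&(P[...,2]<hi)&((im.min(-1)>110) if lo<36 else m)
        if k.sum()>4: print(lo,k.sum(),P[k].mean(0),cv2.minAreaRect(P[k][:,:2].astype(np.float32)),np.median(P[k][:,2]))
# mat & tray
P=cloud(T); im=T['image'].astype(int)
g=(im[...,1]-im[...,2]>40)&(im[...,1]-im[...,0]>15); g[:140]=0; g[240:]=0; g[:,:140]=0
print('mat',g.sum(),cv2.minAreaRect(P[g][:,:2].astype(np.float32)))
w=(im.min(-1)>140); w[:155]=0; w[232:]=0; w[:,:140]=0; w[:,215:]=0
print('tray',w.sum(),cv2.minAreaRect(P[w&(P[...,2]>20)][:,:2].astype(np.float32)),np.median(P[w][:,2]))
# gauge box
b=np.zeros(w.shape,bool); b[205:238,312:352]=1; b&=(P[...,2]>14); print('box',cv2.minAreaRect(P[b][:,:2].astype(np.float32)))
E
```

```text
top red 37 [ 619.5634963  -236.83851471   44.87270489] 51.30012553464277
24 672 [ 615.20011935 -259.77330238   29.22476045] ((616.681396484375, -256.0293884277344), (123.42132568359375, 63.05241775512695), 77.60364532470703) 29.305409338730747
15 91 [ 618.34676522 -252.00781884   21.35682409] ((623.8440551757812, -291.98651123046875), (106.11490631103516, 194.22540283203125), 17.007654190063477) 22.27517816317825
36 44 [ 618.71760701 -236.75545143   44.92586349] ((612.905029296875, -251.5259552001953), (92.73428344726562, 15.956335067749023), 72.84344482421875) 45.51297167758179
scene red 74 [ 622.34801511 -237.64458862   44.43805367] 50.62362270894174
24 963 [ 616.9187896  -263.13085651   28.77525514] ((617.0765991210938, -256.0901184082031), (122.93968200683594, 63.87531661987305), 77.63926696777344) 28.79668821016461
15 58 [ 617.53815037 -262.91080549   20.72207646] ((617.392578125, -255.70443725585938), (125.38993835449219, 58.985355377197266), 76.96472930908203) 21.46521974386468
36 66 [ 622.68607653 -237.46245053   44.12547483] ((622.6347045898438, -235.33633422851562), (33.842376708984375, 10.722546577453613), 73.69849395751953) 45.247848224420494
mat 2237 ((487.3922119140625, 89.83740234375), (360.16925048828125, 419.9013366699219), 9.765762329101562)
tray 3858 ((454.23187255859375, 166.00033569335938), (414.10235595703125, 228.96990966796875), 28.167478561401367) 7.908619842606729
box ((423.9763488769531, -163.26766967773438), (92.57369995117188, 313.4593200683594), 20.49507713317871)
```

View pics/crop1.png

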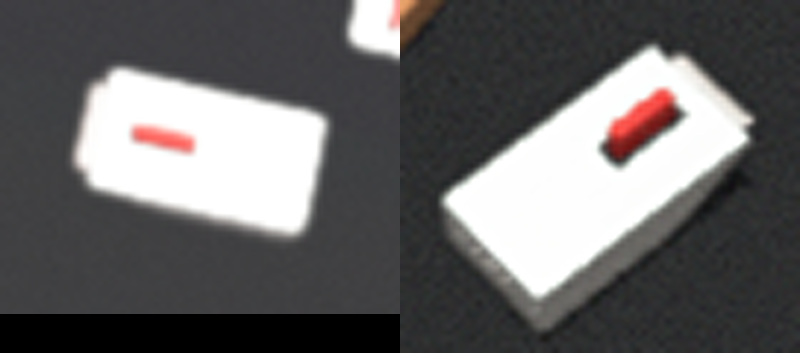

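The crop confirms it: the white lid sits on a tall pan body, and the pan's lip shows at the left end (crop px 90,125), towards +y. The handle is nearer the lip. Both cameras agree on centre (617,-256), yaw about 77.6°, top at z≈29. Now the mat and tray.

```bash
python3 - <<'E'
from h import *
T=np.load('top0.npy',allow_pickle=True).item(); S=np.load('scene0.npy',allow_pickle=True).item()
for n,f,roi in(('top',T,(140,240,140,290)),('scene',S,(120,245,225,350))):
    P=cloud(f); im=f['image'].astype(int); a,b,c,d=roi
    m=np.zeros(im.shape[:2],bool); m[a:b,c:d]=1
    def comp(k):
        nn,l,s,_=cv2.connectedComponentsWithStats(k.astype(np.uint8)); i=1+s[1:,4].argmax(); return l==i
    def rect(k,h):
        v,u=np.nonzero(k); return cv2.minAreaRect(np.array([atz(f,x,y,h)[:2] for x,y in zip(u,v)],np.float32))
    g=comp(m&(im[...,1]-im[...,2]>25)&(im[...,1]-im[...,0]>5)); print(n,'green',g.sum(),rect(g,3),np.median(P[g][:,2]))
    w=comp(m&(im.min(-1)>130)); print('white',w.sum(),rect(w,33))
    bl=comp(m&(im[...,0]-im[...,2]>40)&(im[...,0]-im[...,1]>25)); print('blue',bl.sum(),rect(bl,8),np.median(P[bl][:,2]))
for q in[(225,260),(430,230),(447,335),(238,366)]: print(atz(T,q[0]*.64,q[1]*.64,3)[:2])
for q in[(494,327),(543,327),(543,366),(494,367)]: print('box',atz(T,q[0]*.64,q[1]*.64,22)[:2])
E
```

```text
top green 5847 ((554.9044799804688, 101.55883026123047), (226.99087524414062, 426.6665954589844), 9.75190258026123) 2.7602510794550223
white 9040 ((548.3450317382812, 100.93107604980469), (213.12445068359375, 412.36053466796875), 9.749983787536621)
blue 2763 ((538.7774047851562, 212.60340881347656), (165.57574462890625, 164.6909942626953), 9.728723526000977) 8.332893539309707
scene green 5118 ((553.6403198242188, 102.51460266113281), (223.51283264160156, 423.49981689453125), 9.864988327026367) 2.7644125342853285
white 1252 ((536.830810546875, 202.0357666015625), (189.84019470214844, 211.72108459472656), 9.787505149841309)
blue 1596 ((529.599365234375, 223.5164337158203), (162.54769897460938, 143.259033203125), 9.673962593078613) 8.264894778250873
[627.8310425  326.32025425]
[696.0102774  -89.27121636]
[ 481.03594294 -124.2168029 ]
[414.10802276 288.15736457]
box [ 495.90031022 -215.23583682]
box [ 497.178934   -311.42214065]
box [ 420.87268914 -309.60930492]
box [ 417.65492215 -214.36455449]
```

move_arm(
  increments=[85,38,-50,0,0,0,-7,85,38,-50,0,0,0,-7,85,38,-50,0,0,0,-7,85,38,-50,0,0,0,-7,85,38,-50,0,0,0,-7,85,38,-50,0,0,0,-7,85,38,-50,0,0,0,-7,85,14,-40,0,0,0,-7],
)

```text
clock: 0.9
tcp_pos: [458.2, 150.9, 231.0]
tcp_rot: [3.141, 0.0, 1.704]
wrist_force: [0.3, 0.7, -0.7]
width: 0.998
```

Mat centre is (554,102), yaw 9.8°, and its size and height check out. The tray centre is about (536,211). On the way I'll test the pouring tilt with the hand empty.

move_arm(
  increments=[85,15,5,0,-8.5,0,0,85,15,5,0,-8.5,0,0,85,15,5,0,-8.5,0,0,85,10,5,0,-8.5,0,0,85,10,5,0,-8.5,0,0,85,0,0,0,-8.5,0,0,85,0,0,0,0,0,0,85,0,0,0,0,0,0],
)

```text
clock: 1.7
tcp_pos: [521.2, 178.4, 230.2]
tcp_rot: [-2.97, 0.876, 1.792]
wrist_force: [0.0, -0.1, 0.8]
width: 0.993
```

```bash
python3 - <<'E'
from h import *
s=monitor.read_state(); print(s['qpos'],s['tcp_pos'],s['tcp_rot'])
E
```

```text
[ 0.56586638  0.70674829  1.2320542  -0.7254938   1.73322316  0.50594337] [521.19877955 178.37228887 230.17504855] [-2.97005995  0.87615819  1.79189243]
```

move_arm(
  increments=[85,11,-40,0,8.5,0,0,85,11,-45,0,8.5,0,0,85,11,-45,0,8.5,0,0,85,11,-45,0,8.5,0,0,85,11,-45,0,8.5,0,0,85,11,-45,0,8.5,0,-5,85,11,-45,0,0,0,-7,85,11,-45,0,0,0,-7],
)

```text
clock: 2.5
tcp_pos: [608.9, -181.9, 234.8]
tcp_rot: [-3.141, 0.018, 1.379]
wrist_force: [1.0, 0.8, -0.1]
width: 0.992
```

move_arm(
  increments=[85,10,-45,-20,0,0,-3,85,0,-30,-30,0,0,0,85,0,0,-30,0,0,0,85,0,0,0,0,0,0],
)

```text
clock: 2.9
tcp_pos: [616.7, -253.2, 149.2]
tcp_rot: [-3.131, 0.016, 1.333]
wrist_force: [0.2, -0.3, -0.9]
width: 0.992
```

```bash
cat >> h.py <<'E'
from scipy.spatial.transform import Rotation as Ro
def delta(pos,tiltdeg,yawdeg):
    """to tool-down pose with yaw, tipped by tiltdeg lip-down about pan y"""
    s=monitor.read_state(); R=Ro.from_euler('xyz',s['tcp_rot'])
    G=Ro.from_euler('z',yawdeg,degrees=True)*Ro.from_euler('y',tiltdeg,degrees=True)*Ro.from_euler('x',180,degrees=True)
    print('d',np.round(np.array(pos)-s['tcp_pos'],1),'rot',np.round((G*R.inv()).as_rotvec(degrees=True),2),'tcp',np.round(s['tcp_pos'],1),'q',np.round(s['qpos'],2),'w',round(s['width'],3),'F',np.round(s['wrist_force'],1),'t',s['clock'])
E
python3 -c "
from h import *
delta([616,-261,0],0,77.6)"
```

```text
d [  -0.7   -7.8 -149.2] rot [ 0.74 -0.82  1.24] tcp [ 616.7 -253.2  149.2] q [-0.5   0.67  1.2  -0.02  1.28 -0.25] w 0.992 F [ 0.2 -0.3 -0.9] t 2.9
```

move_arm(
  increments=[85,-0.7,-7.8,-40,0.74,-0.82,1.24,85,0,0,-40,0,0,0,85,0,0,-25,0,0,0,85,0,0,0,0,0,0,85,0,0,0,0,0,0],
)

```text
clock: 3.4
tcp_pos: [619.9, -260.1, 49.7]
tcp_rot: [3.133, 0.003, 1.358]
wrist_force: [0.3, -0.3, 1.1]
width: 0.995
```

```bash
python3 - <<'E'
from h import *
delta([616,-261,0],0,77.6)
f=grab('top'); g=grab('scene')
c1=cv2.resize(f['image'][140:210,290:370],(400,350),interpolation=cv2.INTER_CUBIC)
c2=cv2.resize(g['image'][215:305,190:292],(400,353),interpolation=cv2.INTER_CUBIC)
o=np.zeros((353,800,3),np.uint8); o[:350,:400]=c1;o[:,400:]=c2; cv2.imwrite('pics/crop2.png',o)
E
```

```text
d [ -3.9  -0.9 -49.7] rot [ 0.29  0.41 -0.23] tcp [ 619.9 -260.1   49.7] q [-0.51  0.77  1.29 -0.    1.07 -0.3 ] w 0.995 F [ 0.3 -0.3  1.1] t 3.4
```

View pics/crop2.png

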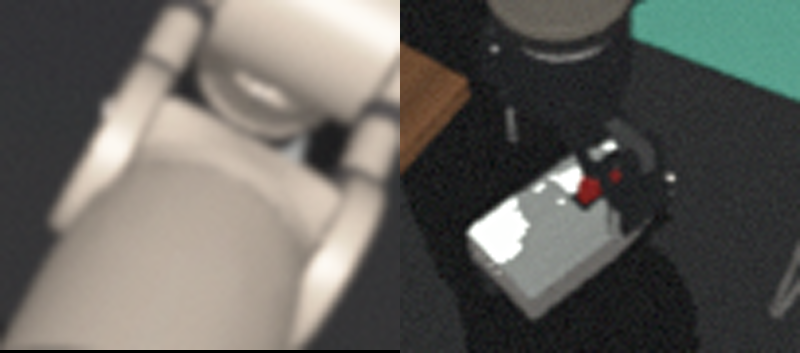

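The fingers straddle the pan (scene crop, far finger near 520,120 and near finger near 640,200), with the handle between them. Going down.

move_arm(
  increments=[85,-3.9,-0.9,-25,0.29,0.41,-0.23,85,0,0,-23,0,0,0,85,0,0,0,0,0,0,85,0,0,0,0,0,0],
)

```text
clock: 3.9
tcp_pos: [615.7, -260.9, 0.3]
tcp_rot: [-3.14, -0.0, 1.355]
wrist_force: [0.6, 0.6, 0.4]
width: 0.997
```

```bash
python3 -c "
from h import *
delta([616,-261,0],0,77.6)"
```

```text
d [ 0.3 -0.1 -0.3] rot [-0.04 -0.11 -0.01] tcp [ 6.157e+02 -2.609e+02  3.000e-01] q [-0.52  0.83  1.32 -0.    0.98 -0.3 ] w 0.997 F [0.6 0.6 0.4] t 3.9
```

move_arm(
  increments=[50,0,0,0,0,0,0,50,0,0,0,0,0,0,50,0,0,0,0,0,0,50,0,0,0,0,0,0,50,0,0,0,0,0,0,50,0,0,0,0,0,0,50,0,0,0,0,0,0],
  grip_force=90,
)

```text
clock: 4.6
tcp_pos: [616.1, -261.1, 1.0]
tcp_rot: [-3.141, 0.0, 1.355]
wrist_force: [0.7, 0.7, 7.4]
width: 0.711
```

```bash
python3 -c "
from h import *
delta([616,-261,0],0,77.6)"
```

```text
d [-0.1  0.1 -1. ] rot [ 0.01 -0.04 -0.01] tcp [ 616.1 -261.1    1. ] q [-0.52  0.83  1.32 -0.    0.98 -0.3 ] w 0.711 F [0.7 0.7 7.4] t 4.6
```

Closed at about 61 mm. Lift and check.

move_arm(
  increments=[50,0,0,5,0,0,0,50,0,0,10,0,0,0,50,0,0,20,0,0,0,50,0,0,20,0,0,0,50,0,0,20,0,0,0,50,0,0,10,0,0,0,50,0,0,0,0,0,0,50,0,0,0,0,0,0],
)

```text
clock: 5.4
tcp_pos: [614.3, -260.2, 82.8]
tcp_rot: [-3.136, -0.001, 1.355]
wrist_force: [0.2, 0.1, -4.0]
width: 0.701
```

```bash
python3 - <<'E'
from h import *
delta([568.5,18.3,90],0,99.8)
g=grab('scene')
cv2.imwrite('pics/crop3.png',cv2.resize(g['image'][170:305,170:302],(590,600),interpolation=cv2.INTER_CUBIC))
E
```

```text
d [-45.8 278.5   7.2] rot [-0.08 -0.31 22.19] tcp [ 614.3 -260.2   82.8] q [-0.52  0.74  1.27 -0.    1.14 -0.3 ] w 0.701 F [ 0.2  0.1 -4. ] t 5.4
```

View pics/crop3.png

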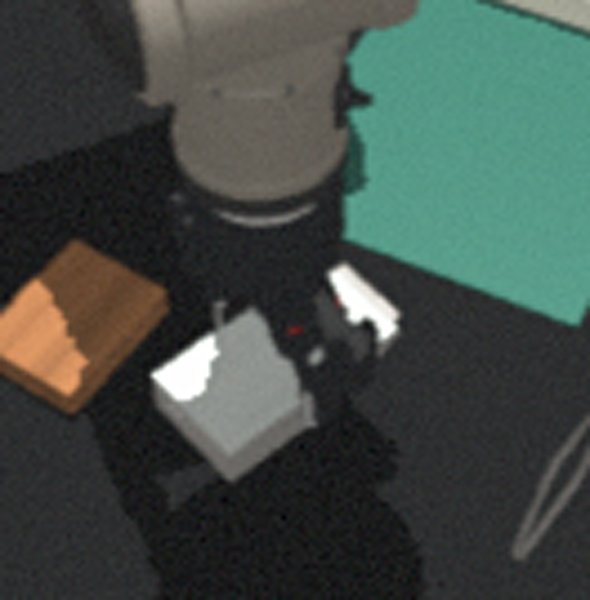

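Pan and lid came up together, lid shut, level, and the wrist carries about 4 N. Now to the mat.

move_arm(
  increments=[50,-3,15,5,0,-0.3,1.2,50,-6,35,5,0,0,3,50,-6,38,0,0,0,3,50,-6,38,0,0,0,3,50,-6,38,0,0,0,3,50,-6,38,0,0,0,3,50,-6,38,0,0,0,3,50,-5,25,0,0,0,2],
)

```text
clock: 6.25
tcp_pos: [569.4, 7.1, 92.3]
tcp_rot: [-3.14, -0.003, 1.728]
wrist_force: [0.9, 0.4, -3.6]
width: 0.713
```

move_arm(
  increments=[50,-1,9,0,0,0,1,50,0,0,-20,0,0,0,50,0,0,-20,0,0,0,50,0,0,-15,0,0,0,50,0,0,0,0,0,0,50,0,0,0,0,0,0],
)

```text
clock: 6.85
tcp_pos: [569.7, 13.0, 38.1]
tcp_rot: [-3.141, -0.002, 1.741]
wrist_force: [0.9, -0.2, -4.0]
width: 0.707
```

```bash
python3 -c "
from h import *
delta([569.4,13.4,4.5],0,99.8)"
```

```text
d [ -0.3   0.4 -33.6] rot [-0.11 -0.03  0.03] tcp [569.7  13.   38.1] q [-0.11  0.64  1.62  0.    0.88 -0.28] w 0.707 F [ 0.9 -0.2 -4. ] t 6.85
```

move_arm(
  increments=[50,0,0,-15,0,0,0,50,0,0,-10,0,0,0,50,0,0,-4,0,0,0,50,0,0,-2,0,0,0,50,0,0,0,0,0,0,50,0,0,0,0,0,0],
)

```text
clock: 7.45
tcp_pos: [570.1, 13.5, 7.9]
tcp_rot: [3.14, -0.002, 1.742]
wrist_force: [-0.3, -0.2, -4.1]
width: 0.705
```

```bash
python3 -c "
from h import *
delta([569.4,13.4,4.5],0,99.8)"
```

```text
d [-0.7 -0.1 -3.4] rot [-0.11  0.08 -0.01] tcp [570.1  13.5   7.9] q [-0.11  0.68  1.64  0.    0.82 -0.28] w 0.705 F [-0.3 -0.2 -4.1] t 7.45
```

Not touching yet; down in 1 mm steps.

move_arm(
  increments=[50,0,0,-1.5,0,0,0,50,0,0,-1,0,0,0,50,0,0,-1,0,0,0,50,0,0,0,0,0,0],
)

```text
clock: 7.85
tcp_pos: [569.9, 13.5, 4.1]
tcp_rot: [3.14, -0.002, 1.742]
wrist_force: [0.6, 0.8, -1.8]
width: 0.705
```

move_arm(
  increments=[50,0,0,-0.5,0,0,0,85,0,0,0,0,0,0,85,0,0,0,0,0,0,85,0,0,0,0,0,0,85,0,0,0,0,0,0,85,0,0,0,0,0,0],
)

```text
clock: 8.45
tcp_pos: [569.8, 13.5, 3.4]
tcp_rot: [3.141, -0.002, 1.742]
wrist_force: [-0.2, 0.6, 0.3]
width: 0.995
```

move_arm(
  increments=[85,0,0,20,0,0,0,85,0,0,40,0,0,0,85,0,-30,40,0,0,0,85,10,-50,20,0,0,0,85,10,-50,0,0,0,0,85,0,-50,0,0,0,0,85,0,-30,0,0,0,0,85,0,0,0,0,0,0],
)

```text
clock: 9.25
tcp_pos: [588.3, -195.6, 121.5]
tcp_rot: [3.141, -0.001, 1.737]
wrist_force: [0.0, 0.8, -0.1]
width: 0.993
```

```bash
cat > look.py <<'E'
from h import *
import sys
i=sys.argv[1]
f=grab('top'); g=grab('scene')
c1=cv2.resize(f['image'][130:240,140:300],(400,275),interpolation=cv2.INTER_CUBIC)
c2=cv2.resize(g['image'][110:250,215:355],(400,400),interpolation=cv2.INTER_CUBIC)
o=np.zeros((400,800,3),np.uint8); o[:275,:400]=c1;o[:,400:]=c2; cv2.imwrite(f'pics/look{i}.png',o)
for n,f,R in(('top',f,(130,240,205,300)),('scene',g,(140,250,220,330))):
    P=cloud(f); im=f['image'].astype(int); m=np.zeros(im.shape[:2],bool); m[R[0]:R[1],R[2]:R[3]]=1
    nearr=np.hypot(P[...,0]-572,P[...,1]-10)<105
    m&=(f['z_map']>0)&nearr
    k=m&(P[...,2]>29)&(P[...,2]<35)&(im.min(-1)>90); r=m&(im[...,2]-im[...,1]>60)&(im[...,2]-im[...,0]>60)
    print(n,'lid',k.sum(),np.round(P[k].mean(0),1) if k.any() else '',cv2.minAreaRect(P[k][:,:2].astype(np.float32)) if k.any() else '')
    if r.sum()>5:
        q=P[r&(P[...,2]>44)][:,:2]
        print('red',r.sum(),np.round(np.median(P[r],0),1),P[r][:,2].max().round(1),cv2.minAreaRect(q.astype(np.float32)) if len(q)>4 else '')
E
python3 look.py 1
```

```text
top lid 487 [570.6  11.4  31.9] ((570.0703735351562, 17.854904174804688), (62.27849197387695, 122.85087585449219), 8.476866722106934)
red 35 [565.7  37.2  48.4] 53.2 ((565.8862915039062, 37.43122863769531), (7.391585826873779, 31.594308853149414), 11.725014686584473)
scene lid 505 [574.4  13.1  31.9] ((571.6527099609375, 17.131446838378906), (62.03339385986328, 123.82391357421875), 9.683367729187012)
red 39 [569.2  34.9  47.9] 52.7 ((567.8831176757812, 36.15127944946289), (9.307415962219238, 32.074153900146484), 7.332273483276367)
```

View pics/look1.png

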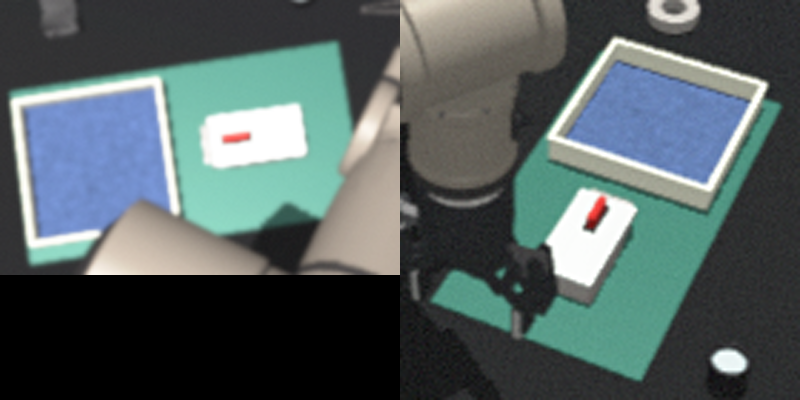

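The pan stands shut and level on the mat, at centre (571,17.5). Handle centre is (567.5,37) as expected, top at z≈50.

move_arm(
  increments=[40,0,30,0,0,0,0,40,-4,45,0,0,0,0,40,-4,45,0,0,0,0,40,-4,45,0,0,0,0,40,-4,45,0,0,0,0,40,-4,23,-10,0,0,0,40,0,0,-20,0,0,0,40,0,0,0,0,0,0],
)

```text
clock: 10.15
tcp_pos: [566.4, 44.5, 89.7]
tcp_rot: [-3.138, -0.003, 1.746]
wrist_force: [0.1, 0.3, 0.0]
width: 0.472
```

```bash
python3 -c "
from h import *
delta([567.5,37,37],0,99.6)"
```

```text
d [  1.1  -7.5 -52.7] rot [-0.14 -0.25 -0.43] tcp [566.4  44.5  89.7] q [-0.06  0.57  1.58  0.    1.   -0.23] w 0.472 F [0.1 0.3 0. ] t 10.15
```

move_arm(
  increments=[40,1,-7.5,-15,-0.1,-0.25,-0.4,40,0,0,-15,0,0,0,40,0,0,-10,0,0,0,40,0,0,0,0,0,0],
)

```text
clock: 10.55
tcp_pos: [568.9, 34.5, 50.9]
tcp_rot: [3.139, -0.0, 1.735]
wrist_force: [-0.1, -0.2, 0.6]
width: 0.464
```

```bash
python3 -c "
from h import *
delta([567.5,37,37],0,99.6)"
```

```text
d [ -1.4   2.5 -13.9] rot [-0.03  0.14  0.19] tcp [568.9  34.5  50.9] q [-0.07  0.62  1.62  0.    0.9  -0.24] w 0.464 F [-0.1 -0.2  0.6] t 10.55
```

move_arm(
  increments=[40,-1,2,-8,0,0.1,0.2,40,0,0,-5,0,0,0,40,0,0,0,0,0,0,0,0,0,0,0,0,0,0,0,0,0,0,0,0,0,0,0,0,0,0,0,0,0,0,0,0,0,0,0,0,0,0,0,0,0],
  grip_force=25,
)

```text
clock: 11.35
tcp_pos: [568.7, 36.3, 39.0]
tcp_rot: [3.138, 0.0, 1.738]
wrist_force: [-1.6, -0.3, 3.2]
width: 0.104
```

```bash
python3 -c "
from h import *
delta([567.5,37,37],0,99.6)"
```

```text
d [-1.2  0.7 -2. ] rot [-0.01  0.18 -0.01] tcp [568.7  36.3  39. ] q [-0.07  0.64  1.63  0.    0.88 -0.24] w 0.104 F [-1.6 -0.3  3.2] t 11.35
```

Gripped the rib (about 9 mm). Slide 47 mm back.

move_arm(
  increments=[0,0.5,-3,0.4,0,0,0,0,1.2,-7,0,0,0,0,0,1.2,-7,0,0,0,0,0,1.2,-7,0,0,0,0,0,1.2,-7,0,0,0,0,0,1.2,-7,0,0,0,0,0,1.2,-7,0,0,0,0,0,0,0,0,0,0,0],
)

```text
clock: 12.15
tcp_pos: [576.7, -10.1, 39.1]
tcp_rot: [3.138, 0.001, 1.738]
wrist_force: [-1.1, -1.7, 0.1]
width: 0.108
```

```bash
python3 look.py 2; python3 -c "
from h import *
delta([576.5,-11,37],0,99.6)"
```

```text
top lid 66 [578.3 -71.5  32. ] ((576.9009399414062, -17.625579833984375), (47.69960403442383, 146.41844177246094), 4.7220048904418945)
scene lid 519 [585.2 -42.9  31.8] ((577.3610229492188, -7.973320007324219), (63.05375289916992, 164.66143798828125), 9.572134017944336)
red 18 [577.1 -21.   46.7] 52.6 ((575.0285034179688, -16.787342071533203), (5.51391077041626, 22.043710708618164), 33.26721954345703)
d [-0.2 -1.6 -2. ] rot [0.03 0.21 0.02] tcp [576.7  -9.4  39. ] q [-0.15  0.65  1.61  0.    0.89 -0.32] w 0.106 F [-0.1 -1.3 -0.3] t 12.25
```

View pics/look2.png

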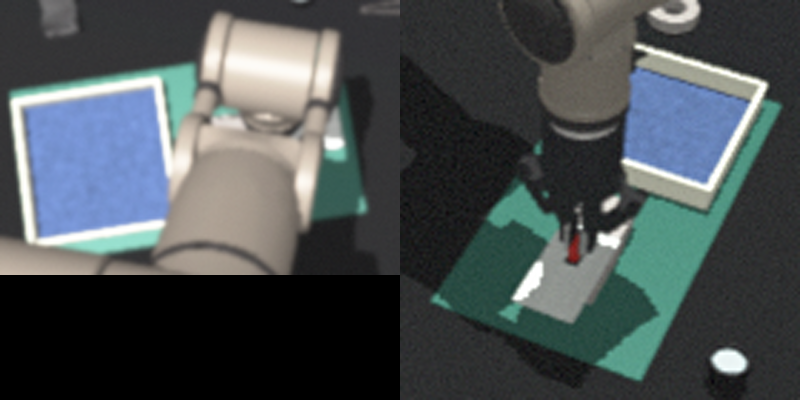

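Handle and lid are back. The overall extent of 164.7 mm against 123.5 shut means about 41 mm of opening, so the pan crept about 5 mm. Draw 6 mm more, then let go and check.

move_arm(
  increments=[0,0.5,-3,0,0,0,0,0,0.5,-3,0,0,0,0,0,0,0,0,0,0,0,0,0,0,0,0,0,0,30,0,0,0,0,0,0,30,0,0,0,0,0,0,30,0,0,0,0,0,0,30,0,0,0,0,0,0],
)

```text
clock: 13.05
tcp_pos: [577.4, -14.6, 39.1]
tcp_rot: [3.138, 0.0, 1.739]
wrist_force: [-0.2, 0.3, 0.4]
width: 0.351
```

move_arm(
  increments=[30,0,0,20,0,0,0,60,0,0,40,0,0,0,85,0,-30,40,0,0,0,85,10,-50,0,0,0,0,85,10,-50,0,0,0,0,85,0,-50,0,0,0,0,85,0,-20,0,0,0,0,85,0,0,0,0,0,0],
)

```text
clock: 13.85
tcp_pos: [596.5, -215.7, 138.7]
tcp_rot: [3.139, 0.001, 1.734]
wrist_force: [-0.2, 0.5, 0.4]
width: 0.995
```

```bash
python3 look.py 3; python3 -c "
from h import *
delta([576.5,-11,37],0,99.6)"
```

```text
top lid 507 [581.4 -34.1  31.9] ((576.43212890625, -7.0488433837890625), (63.0042839050293, 174.29104614257812), 10.722001075744629)
red 32 [575.7 -12.8  47.8] 55.0 ((576.671875, -13.621965408325195), (6.658389091491699, 31.07219123840332), 13.081584930419922)
scene lid 432 [587.7 -29.9  31.9] ((578.2479248046875, -10.983985900878906), (62.35942840576172, 164.2357177734375), 9.985008239746094)
red 41 [580.4 -17.5  48.6] 53.1 ((578.0264892578125, -12.46934700012207), (10.959061622619629, 35.66925048828125), 10.902214050292969)
d [ -20.2  201.1 -101.8] rot [-0.07  0.13  0.03] tcp [ 596.7 -212.1  138.8] q [-0.46  0.62  1.33  0.    1.19 -0.63] w 0.992 F [-0.5 -0.4  0.2] t 13.95
```

View pics/look3.png

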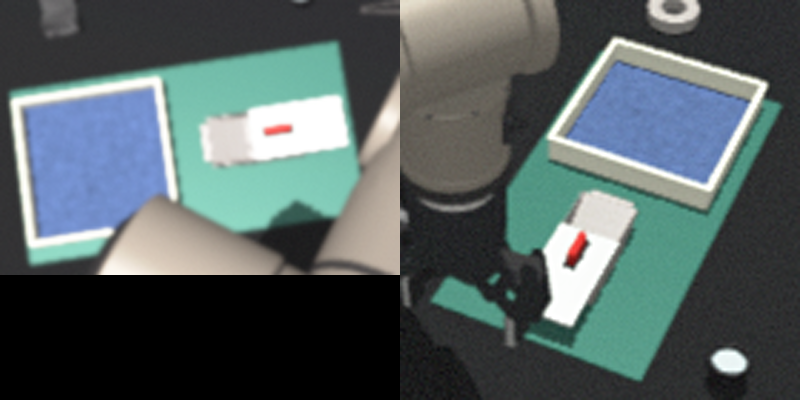

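```bash
python3 - <<'E'
from h import *
d=np.array([-.168,.986]); n=np.array([-.986,-.168])
for nm in('top','scene'):
    f=grab(nm); im=f['image'].astype(np.float32)
    for h,lab,rng in((27,'lip(z27)',range(30,150,3)),(32,'lid(z32)',range(-20,110,3))):
        row=[]
        for s in rng:
            vals=[]
            for o in(-20,-15,15,20):
                p=np.array([581.4,-37.6])+d*s+n*o; u=proj(f,[[*p,h]])[0]
                vals.append(cv2.remap(im,np.float32([[u[0]]]),np.float32([[u[1]]]),1)[0,0])
            m=np.mean(vals,0); row.append(f"{s}:{int(m[2])}/{int(m[1])}")
        print(nm,lab,' '.join(row))
E
```

```text
top lip(z27) 30:255/255 33:255/255 36:255/255 39:255/254 42:255/254 45:255/255 48:255/255 51:255/255 54:254/254 57:251/250 60:244/241 63:237/232 66:231/225 69:226/220 72:224/218 75:224/218 78:223/217 81:223/217 84:224/217 87:223/217 90:223/216 93:223/215 96:223/216 99:223/216 102:223/217 105:224/218 108:228/222 111:237/233 114:242/241 117:230/237 120:188/221 123:144/206 126:130/202 129:128/202 132:129/202 135:129/202 138:129/202 141:129/203 144:129/202 147:127/200
top lid(z32) -20:255/255 -17:255/255 -14:255/255 -11:255/255 -8:255/255 -5:255/255 -2:255/255 1:255/255 4:255/255 7:255/255 10:255/255 13:255/255 16:255/255 19:255/255 22:255/255 25:255/254 28:255/255 31:255/255 34:255/255 37:255/255 40:255/255 43:255/255 46:255/255 49:255/255 52:254/254 55:253/253 58:248/247 61:239/235 64:234/228 67:227/221 70:224/218 73:223/217 76:223/217 79:223/216 82:223/216 85:223/217 88:223/216 91:222/215 94:223/215 97:223/216 100:223/216 103:223/217 106:225/219 109:231/227
scene lip(z27) 30:251/252 33:250/252 36:250/252 39:250/251 42:250/252 45:250/252 48:250/252 51:250/252 54:251/252 57:251/252 60:248/250 63:236/236 66:225/223 69:223/221 72:225/221 75:226/223 78:226/223 81:224/221 84:223/220 87:223/220 90:225/221 93:225/221 96:225/221 99:225/221 102:225/222 105:227/223 108:226/222 111:222/218 114:223/220 117:199/206 120:141/175 123:96/154 126:82/150 129:79/149 132:72/137 135:55/103 138:64/93 141:105/118 144:146/150 147:161/162
scene lid(z32) -20:143/143 -17:144/144 -14:146/147 -11:149/150 -8:157/159 -5:171/173 -2:188/190 1:206/208 4:227/229 7:242/244 10:249/250 13:252/253 16:252/253 19:251/252 22:251/252 25:251/252 28:251/253 31:251/252 34:251/252 37:251/252 40:251/252 43:250/252 46:251/252 49:251/253 52:251/253 55:250/252 58:238/239 61:225/223 64:219/216 67:223/219 70:225/221 73:224/221 76:224/221 79:223/220 82:223/220 85:225/222 88:225/222 91:225/221 94:225/221 97:225/221 100:227/223 103:226/222 106:223/219 109:222/221
```

Lip to lid front is 60 mm, so the lid is drawn back about 50 mm, inside 40–60. Pan centre is (571.7,19.6). Now pinch both at pan x≈-22, i.e. TCP (575.4,-2).

move_arm(
  increments=[85,-2,30,0,0,0,0,85,-4,45,0,0,0,0,85,-5,45,-5,0,0,0,85,-5,45,-20,0,0,0,85,-5,35,-20,0,0,0,85,0,10,-20,0,0,0,85,0,0,0,0,0,0,85,0,0,0,0,0,0],
)

```text
clock: 14.85
tcp_pos: [576.1, -1.9, 74.6]
tcp_rot: [3.138, 0.0, 1.741]
wrist_force: [-0.2, -0.7, 0.5]
width: 0.994
```

```bash
python3 -c "
from h import *
delta([575.4,-2.1,3.8],0,99.6)"
```

```text
d [ -0.7  -0.2 -70.8] rot [-0.01  0.18 -0.13] tcp [576.1  -1.9  74.6] q [-0.14  0.6   1.58  0.    0.96 -0.31] w 0.994 F [-0.2 -0.7  0.5] t 14.85
```

move_arm(
  increments=[85,-0.7,-0.2,-30,0,0.18,-0.1,85,0,0,-25,0,0,0,85,0,0,-15,0,0,0,85,0,0,0,0,0,0,85,0,0,0,0,0,0],
)

```text
clock: 15.35
tcp_pos: [576.2, -3.7, 5.3]
tcp_rot: [3.14, 0.0, 1.736]
wrist_force: [0.8, -0.4, 0.7]
width: 0.999
```

```bash
python3 -c "
from h import *
delta([575.4,-2.1,3.8],0,99.6)"
```

```text
d [-0.8  1.6 -1.5] rot [0.   0.1  0.14] tcp [576.2  -3.7   5.3] q [-0.14  0.7   1.62  0.    0.82 -0.3 ] w 0.999 F [ 0.8 -0.4  0.7] t 15.35
```

move_arm(
  increments=[85,-0.8,1.5,-1.5,0,0,0,50,0,0,0,0,0,0,50,0,0,0,0,0,0,50,0,0,0,0,0,0,50,0,0,0,0,0,0,50,0,0,0,0,0,0,50,0,0,0,0,0,0,50,0,0,0,0,0,0],
  grip_force=110,
)

```text
clock: 16.15
tcp_pos: [575.2, -1.5, 4.1]
tcp_rot: [3.14, 0.0, 1.737]
wrist_force: [-1.7, -0.7, 7.4]
width: 0.699
```

move_arm(
  increments=[50,0,0,4,0,0,0,50,0,0,10,0,0,0,50,0,0,20,0,0,0,50,0,0,25,0,0,0,50,0,0,25,0,0,0,50,0,0,25,0,0,0,50,0,0,20,0,0,0,50,0,0,0,0,0,0],
)

```text
clock: 16.95
tcp_pos: [576.1, -1.6, 134.8]
tcp_rot: [3.136, 0.001, 1.737]
wrist_force: [0.6, -0.3, -4.3]
width: 0.702
```

```bash
python3 look.py 4; python3 -c "
from h import *
delta([575.4,-2.1,130],0,99.6)"
```

```text
top lid 0  
scene lid 0  
red 51 [580.3 -17.9 176.7] 182.9 ((578.9603271484375, -14.972389221191406), (9.156302452087402, 32.57252502441406), 12.02964973449707)
d [ 1.3 -0.8 -1.4] rot [-0.02 -0.02  0.09] tcp [574.1  -1.3 131.4] q [-0.14  0.52  1.52  0.    1.09 -0.3 ] w 0.706 F [ 0.7 -0.5 -4.6] t 17.05
```

View pics/look4.png

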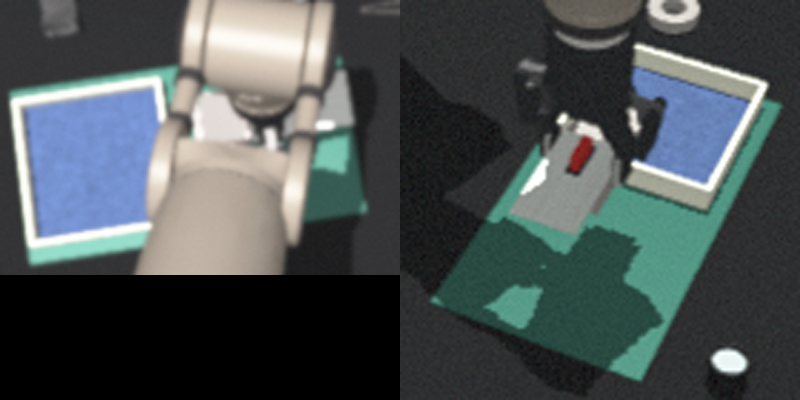

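Pan and lid are held level. Carry over to the tray, then tip about 50° with the lip well inside.

move_arm(
  increments=[50,-2,10,0,0,0,0,50,-3,20,0,0,0,0,50,-4,22,0,0,0,0,50,-4,22,0,0,0,0,50,-3,15,0,0,0,0,50,0,3,0,0,0,0,50,0,0,0,0,0,0,50,0,0,0,0,0,0],
)

```text
clock: 17.85
tcp_pos: [558.6, 90.0, 131.3]
tcp_rot: [-3.141, 0.0, 1.736]
wrist_force: [0.3, -0.9, -3.8]
width: 0.705
```

move_arm(
  increments=[50,0,0,0,-4,-0.7,0,50,0,0,0,-7,-1.2,0,50,0,0,-5,-7,-1.2,0,50,0,0,-5,-7,-1.2,0,50,0,0,-5,-7,-1.2,0,50,0,0,-5,-7,-1.2,0,50,0,0,-5,-7,-1.2,0,50,0,0,0,-4,-0.7,0],
)

```text
clock: 18.65
tcp_pos: [558.3, 90.9, 105.0]
tcp_rot: [3.138, 0.889, 1.736]
wrist_force: [0.1, -0.4, -4.0]
width: 0.708
```

move_arm(
  increments=[50,0,0,0,0,0,0,50,0,0,0,0,0,0,50,0,0,0,0,0,0,50,0,0,0,0,0,0,50,0,0,0,0,0,0,50,0,0,0,0,0,0],
)

```text
clock: 19.25
tcp_pos: [558.7, 90.3, 107.1]
tcp_rot: [3.135, 0.884, 1.732]
wrist_force: [-0.8, 0.0, -3.0]
width: 0.697
```

```bash
python3 look.py 5 >/dev/null; python3 -c "
from h import *
delta([557.7,90,104],52,99.6)"
```

```text
d [-0.9 -0.5 -2.8] rot [-1.32 -0.    0.02] tcp [558.6  90.5 106.8] q [ 0.44  0.77  1.51 -0.88  1.31  0.72] w 0.704 F [ 1.   0.3 -2.9] t 19.35
```

View pics/look5.png

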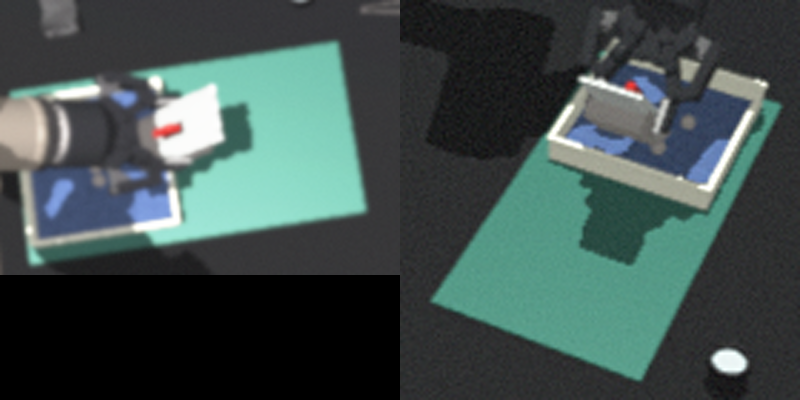

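Two balls are clearly in the tray (scene crop 688,122 and 657,148), the others may be hidden. Tip a little more, then right it and count.

move_arm(
  increments=[50,0,0,0,-4,-0.7,0,50,0,0,0,0,0,0,50,0,0,4,0,0,0,50,0,0,-4,0,0,0,50,0,0,0,0,0,0,50,0,0,0,0,0,0,50,0,0,0,0,0,0,50,0,0,15,4,0.7,0],
)

```text
clock: 20.15
tcp_pos: [556.8, 90.8, 118.2]
tcp_rot: [-3.136, 0.885, 1.744]
wrist_force: [-2.0, 1.8, -3.7]
width: 0.703
```

move_arm(
  increments=[50,0,0,15,6,1,0,50,1,-8,10,7,1.2,0,50,3,-15,0,7,1.2,0,50,3,-18,0,7,1.2,0,50,3,-18,0,7,1.2,0,50,3,-18,0,7,1.2,0,50,2,-12,0,7,1.2,0,50,1,-6,0,2,0.3,0],
)

```text
clock: 20.95
tcp_pos: [574.8, -7.9, 147.4]
tcp_rot: [3.139, -0.002, 1.733]
wrist_force: [0.6, -0.1, -3.8]
width: 0.697
```

move_arm(
  increments=[50,0,0,0,0,0,0,50,0,0,0,0,0,0],
)

```text
clock: 21.15
tcp_pos: [573.9, -4.5, 146.4]
tcp_rot: [3.142, 0.001, 1.736]
wrist_force: [0.3, -0.8, -2.3]
width: 0.702
```

```bash
python3 look.py 6 >/dev/null; python3 -c "
from h import *
delta([575.4,-2.1,4],0,99.6)"
```

```text
d [   1.4    1.2 -142.4] rot [0.03 0.03 0.03] tcp [574.   -3.3 146.4] q [-0.14  0.51  1.51 -0.    1.13 -0.31] w 0.701 F [ 0.6 -0.8 -2.8] t 21.25
```

View pics/look6.png

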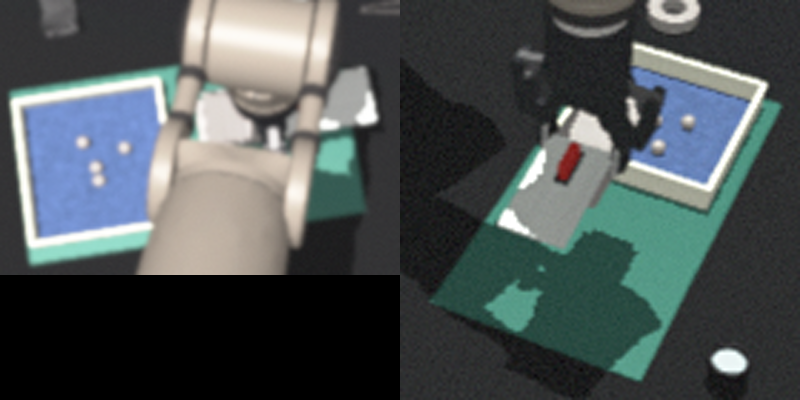

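All four balls are in the tray (top crop 82,142; 124,148; 95,167; 98,181). The lid's rear looks farther back than before, so I'll measure it before setting down.

```bash
python3 - <<'E'
from h import *
d=np.array([-.168,.986]); n=np.array([-.986,-.168])
tc=monitor.read_state()['tcp_pos']
for nm in('top','scene'):
    f=grab(nm); P=cloud(f).reshape(-1,3); im=f['image'].astype(int).reshape(-1,3)
    q=P-tc; s=q[:,:2]@d; o=q[:,:2]@n; z=q[:,2]
    m=(f['z_map'].ravel()>0)&(abs(o)<34)&(s>-130)&(s<100)&(z>0)&(z<70)
    r=m&(im[:,2]-im[:,1]>50)&(im[:,2]-im[:,0]>50)
    if r.any(): print(nm,'red',r.sum(),'s',s[r].min().round(1),s[r].max().round(1),'z',np.percentile(z[r],[5,50,95]).round(1),'o',np.median(o[r]).round(1))
    for a in range(-120,100,10):
        k=m&(s>=a)&(s<a+10)&(z<40)&~r
        if k.sum()>5: print(a,k.sum(),'z',np.percentile(z[k],[5,50,95]).round(1),'o',o[k].min().round(),o[k].max().round(),'col',np.median(im[k],0))
E
```

```text
-120 37 z [15.5 20.  24.1] o -33.0 28.0 col [212. 214. 213.]
-110 81 z [16.6 20.6 24.2] o -33.0 28.0 col [168. 170. 169.]
-100 77 z [17.9 21.1 25.2] o -32.0 29.0 col [166. 169. 168.]
-90 73 z [18.3 22.4 26.2] o -32.0 29.0 col [166. 169. 168.]
-80 60 z [18.4 22.5 27.1] o -19.0 29.0 col [166. 169. 168.]
-70 37 z [21.3 24.  27.9] o -5.0 28.0 col [168. 171. 170.]
-60 12 z [22.  26.2 28.6] o 13.0 30.0 col [231. 234. 232.]
-30 19 z [24.6 26.6 30.8] o 6.0 28.0 col [153. 157. 157.]
-20 11 z [15.5 26.4 30.4] o 13.0 31.0 col [115. 116. 116.]
10 7 z [ 0.6 14.3 23.9] o 19.0 31.0 col [107. 110. 113.]
20 24 z [ 1.   3.1 19.5] o 4.0 30.0 col [181.  184.5 193. ]
30 48 z [ 1.7  5.7 22.9] o -15.0 30.0 col [213.  218.  224.5]
40 76 z [ 5.6 10.5 19.5] o -31.0 30.0 col [214. 218. 225.]
50 78 z [10.2 14.9 20.6] o -31.0 29.0 col [213. 217. 224.]
60 75 z [14.9 19.9 23.9] o -32.0 25.0 col [213. 218. 225.]
70 58 z [19.1 23.6 26.3] o -32.0 21.0 col [234.  238.  240.5]
scene red 60 s -50.9 -20.2 z [29.1 41.4 45.5] o -3.0
-120 59 z [15.7 19.  22.7] o -34.0 28.0 col [147. 150. 147.]
-110 79 z [18.1 20.5 22.7] o -
[... 410 characters left out ...]
8 29. ] o -32.0 28.0 col [141. 146. 141.]
-30 63 z [12.3 26.6 30.6] o -33.0 28.0 col [141. 145. 140.]
-20 72 z [ 9.6 27.1 31. ] o -33.0 32.0 col [141. 145. 141.]
-10 67 z [16.2 28.5 35.5] o -34.0 33.0 col [139. 144. 140.]
0 13 z [24.8 27.8 37.3] o -19.0 30.0 col [86. 89. 89.]
10 8 z [11.9 19.3 24.7] o 26.0 29.0 col [ 98.  100.5 103. ]
20 25 z [ 0.6  2.7 20. ] o -14.0 30.0 col [188. 195. 200.]
30 68 z [ 1.   4.9 20.5] o -16.0 30.0 col [213.5 220.  223.5]
40 44 z [ 4.4  8.8 16.4] o -30.0 29.0 col [213. 220. 223.]
50 14 z [ 7.9 13.2 21.1] o -32.0 28.0 col [177.5 184.5 189. ]
60 10 z [16.1 19.4 23.9] o -27.0 -20.0 col [211.5 220.5 225.5]
70 7 z [19.5 22.  23. ] o -20.0 -12.0 col [186. 192. 197.]
```

The lid has slid back and sits slightly tilted. Before any release I need its rear edge and handle relative to the pan.

```bash
cat > prof.py <<'E'
from h import *
d=np.array([-.168,.986]); n=np.array([-.986,-.168])
tc=monitor.read_state()['tcp_pos']; print('tcp',tc.round(1))
for nm in('top','scene'):
    f=grab(nm); P=cloud(f).reshape(-1,3); im=f['image'].astype(int).reshape(-1,3)
    q=P-tc; s=q[:,:2]@d; o=q[:,:2]@n; z=q[:,2]
    m=(f['z_map'].ravel()>0)&(abs(o)<34)&(s>-200)&(s<100)&(z>-10)&(z<70)&(P[:,2]>12)
    r=m&(im[:,2]-im[:,1]>50)&(im[:,2]-im[:,0]>50)
    if r.any():
        k=r&(z>36); print(nm,'red top s',np.percentile(s[k],[3,50,97]).round(1),'z',np.percentile(z[k],[5,50,95]).round(1))
    k=m&~r&(z>10)&(z<34)&(im.min(1)>100)
    for nme,kk in(('lid',k&(s<-35)),('front',k&(s>35))):
        if kk.sum()<10: continue
        print(nm,nme,kk.sum(),'s',s[kk].min().round(1),s[kk].max().round(1),cv2.minAreaRect(np.stack([s[kk],o[kk]],1).astype(np.float32)))
        A=np.c_[s[kk],o[kk],np.ones(kk.sum())]; c=np.linalg.lstsq(A,z[kk],rcond=None)[0]; print('  plane deg',np.degrees(np.arctan(c[:2])).round(1),'z at s=-40: ',(c[2]-40*c[0]).round(1))
    # rim side strips
    for lo,hi in((-33,-29),(29,33)):
        for a in(30,50,70):
            kk=m&(o>lo)&(o<hi)&(s>a)&(s<a+15)
            if kk.sum()>2: print('   rim',lo,a,np.percentile(z[kk],90).round(1),kk.sum())
E
python3 prof.py
```

```text
tcp [574.2  -3.1 146.5]
top lid 375 s -115.3 -52.9 ((-83.542236328125, -1.856597900390625), (62.4151496887207, 62.90884017944336), 1.0669604539871216)
  plane deg [4.2 0.7] z at s=-40:  25.3
top front 260 s 36.6 79.9 ((58.29576873779297, -1.0784149169921875), (43.20970916748047, 62.78139114379883), 0.24036948382854462)
  plane deg [17.1  0.2] z at s=-40:  -12.9
   rim -33 50 24.5 12
   rim 29 30 25.0 9
scene red top s [-51.3 -36.3 -21.5] z [39.3 42.5 45.7]
scene lid 624 s -117.7 -35.0 ((-75.67568969726562, -2.0792312622070312), (82.6385726928711, 62.99610900878906), 1.4922688007354736)
  plane deg [5.  0.7] z at s=-40:  25.8
scene front 51 s 35.1 80.7 ((48.200469970703125, -0.62640380859375), (38.54600524902344, 60.469608306884766), 34.44830322265625)
  plane deg [ 7.8 -5.7] z at s=-40:  3.7
   rim 29 30 22.5 4
```

Lid centre is now at about -78 mm in the pan's frame. That's past the safe limit, so releasing now would tip it off. I'll set the pan down near the tray still pinched, relax the grip, and ease the pan's lip against the fixed tray wall. The pads then carry the lid forward along the pan to about -50 before I let go.

move_arm(
  increments=[50,-1,6,-15,0,0,0,50,-1.5,9,-20,0,0,0,50,-1.5,9,-20,0,0,0,50,-1.5,9,-20,0,0,0,50,-0.5,4,-20,0,0,0,50,0,0,-20,0,0,0,50,0,0,-10,0,0,0,50,0,0,0,0,0,0],
)

```text
clock: 22.25
tcp_pos: [567.6, 33.0, 20.3]
tcp_rot: [-3.14, -0.001, 1.737]
wrist_force: [-0.1, 0.3, -2.8]
width: 0.7
```

```bash
python3 prof.py; python3 -c "
from h import *
delta([567.7,34.4,4],0,99.6)"
```

```text
tcp [567.6  33.   20.3]
top lid 360 s -115.3 -52.0 ((-83.30815124511719, -1.2673072814941406), (63.13364791870117, 63.25395965576172), 0.8513771891593933)
  plane deg [3.9 1.1] z at s=-40:  25.3
top front 43 s 45.9 78.9 ((61.9694938659668, -20.94371795654297), (14.015185356140137, 32.981231689453125), 79.25558471679688)
  plane deg [23.  8.] z at s=-40:  -21.5
scene red top s [-50.8 -37.1 -23.5] z [37.5 43.8 47.8]
scene lid 522 s -116.3 -35.5 ((-75.7105484008789, -2.1688709259033203), (80.74882507324219, 62.04332733154297), 0.6148329377174377)
  plane deg [4.5 0.7] z at s=-40:  26.4
scene front 26 s 36.0 67.5 ((51.24612808227539, 0.0480804443359375), (18.81545066833496, 60.828147888183594), 18.366714477539062)
  plane deg [11.9 -5.2] z at s=-40:  -3.1
d [ -1.3   1.7 -18.2] rot [-0.    0.13  0.11] tcp [569.   32.7  22.2] q [-0.08  0.66  1.63  0.    0.84 -0.24] w 0.698 F [-0.1  0.  -2.6] t 22.35
```

Stable while carried. Lower to touch.

move_arm(
  increments=[50,0,0,-5,0,0,0,50,0,0,-4,0,0,0,50,0,0,-3,0,0,0,50,0,0,-1,0,0,0,50,0,0,0,0,0,0],
)

```text
clock: 22.85
tcp_pos: [568.4, 32.6, 8.4]
tcp_rot: [3.14, -0.0, 1.736]
wrist_force: [0.1, -0.0, -2.9]
width: 0.699
```

move_arm(
  increments=[50,0,0,-1,0,0,0,50,0,0,-1,0,0,0,50,0,0,0,0,0,0],
)

```text
clock: 23.15
tcp_pos: [568.6, 32.6, 6.6]
tcp_rot: [3.14, 0.0, 1.736]
wrist_force: [0.8, 0.1, -3.1]
width: 0.702
```

move_arm(
  increments=[50,0,0,-1,0,0,0,50,0,0,-1,0,0,0,50,0,0,0,0,0,0],
)

```text
clock: 23.45
tcp_pos: [568.6, 32.8, 5.9]
tcp_rot: [3.14, 0.0, 1.736]
wrist_force: [-3.9, 2.5, 8.7]
width: 0.701
```

move_arm(
  increments=[50,0,0,-0.5,0,0,0,50,0,0,0,0,0,0],
)

```text
clock: 23.65
tcp_pos: [568.6, 32.8, 5.8]
tcp_rot: [3.139, 0.0, 1.736]
wrist_force: [-4.9, 1.4, 11.8]
width: 0.703
```

Pan is on the mat. Reduce the grip to 30 N and ease forward to the tray wall.

move_arm(
  increments=[50,0,0,0.6,0,0,0,50,-0.3,2,0,0,0,0,50,-0.5,3,0,0,0,0,50,-0.5,3,0,0,0,0,50,-0.5,3,0,0,0,0,50,-0.5,3,0,0,0,0,50,0,0,0,0,0,0],
  grip_force=30,
)

```text
clock: 24.35
tcp_pos: [568.0, 43.6, 6.0]
tcp_rot: [3.137, 0.005, 1.738]
wrist_force: [1.0, -13.4, 3.5]
width: 0.699
```

```bash
python3 prof.py
```

```text
tcp [568.   43.6   6. ]
top lid 379 s -115.4 -48.0 ((-81.24600219726562, -1.6665210723876953), (68.12681579589844, 61.76355743408203), 1.708756446838379)
  plane deg [ 3.4 -0.5] z at s=-40:  26.2
top front 32 s 49.3 82.0 ((65.39574432373047, -19.386972427368164), (7.87860107421875, 32.87343978881836), 85.89036560058594)
  plane deg [25.1 13.5] z at s=-40:  -25.7
scene red top s [-51.4 -39.4 -21.6] z [37.6 43.3 46.1]
scene lid 509 s -116.5 -35.0 ((-75.59672546386719, -1.5814781188964844), (81.45767974853516, 62.78383255004883), 0.49738016724586487)
  plane deg [3.6 0.2] z at s=-40:  26.0
scene front 19 s 36.9 70.8 ((50.81538391113281, 1.1024494171142578), (22.581052780151367, 59.12339782714844), 24.01476287841797)
  plane deg [ 3.2 -6.9] z at s=-40:  9.8
   rim -33 50 21.7 3
```

Wall contact (13 N), and the lid is moving with the pads. Continue.

move_arm(
  increments=[50,-0.5,3,0,0,0,0,50,-0.5,3,0,0,0,0,50,-0.5,3,0,0,0,0,50,-0.5,3,0,0,0,0,50,0,0,0,0,0,0],
)

```text
clock: 24.95
tcp_pos: [568.4, 44.2, 6.0]
tcp_rot: [3.136, 0.02, 1.74]
wrist_force: [5.4, -68.5, -0.8]
width: 0.701
```

```bash
python3 prof.py
```

```text
tcp [568.4  44.2   6. ]
top lid 406 s -115.5 -42.0 ((-78.21241760253906, -2.0357398986816406), (73.695068359375, 62.55665969848633), 1.1210031509399414)
  plane deg [ 3.3 -0.3] z at s=-40:  26.0
top front 23 s 51.5 81.7 ((66.57012939453125, -17.297443389892578), (6.223456382751465, 29.737306594848633), 79.4095458984375)
  plane deg [26.9 -0.7] z at s=-40:  -33.3
scene red top s [-50.9 -37.  -21.5] z [37.9 43.9 47.3]
scene lid 501 s -116.5 -35.2 ((-75.66038513183594, -2.040567398071289), (81.42182159423828, 62.778987884521484), 0.6883853673934937)
  plane deg [3.4 0.4] z at s=-40:  25.9
scene front 20 s 35.3 72.5 ((53.6090087890625, 1.1109580993652344), (23.48975372314453, 61.51052474975586), 19.128782272338867)
  plane deg [ 3.2 -6.1] z at s=-40:  10.7
   rim -33 50 21.2 5
```

68 N and no slip yet. Drop the grip to 20 N and let it give.

move_arm(
  increments=[50,0,0,0,0,0,0,50,0,0,0,0,0,0],
  grip_force=20,
)

```text
clock: 25.25
tcp_pos: [568.4, 44.2, 6.0]
tcp_rot: [3.136, 0.019, 1.739]
wrist_force: [4.8, -67.7, -1.7]
width: 0.699
```

move_arm(
  increments=[57,0,0,0,0,0,0],
)

```text
clock: 25.35
tcp_pos: [568.4, 44.2, 6.1]
tcp_rot: [3.136, 0.019, 1.74]
wrist_force: [4.3, -68.6, -1.7]
width: 0.699
```

move_arm(
  increments=[59,0,0,0,0,0,0],
)

```text
clock: 25.45
tcp_pos: [568.4, 44.2, 6.0]
tcp_rot: [3.136, 0.019, 1.739]
wrist_force: [5.5, -68.2, -1.5]
width: 0.697
```

Still stuck. Take most of the push off, then loosen the fingers by fractions of a millimetre so the slip stays gentle.

move_arm(
  increments=[59,0.6,-3.5,0,0,0,0,59,0.6,-3.5,0,0,0,0,59,0,0,0,0,0,0],
)

```text
clock: 25.75
tcp_pos: [568.2, 43.8, 6.0]
tcp_rot: [3.137, 0.01, 1.738]
wrist_force: [1.8, -35.1, 2.6]
width: 0.698
```

move_arm(
  increments=[59.5,0,0,0,0,0,0,59.5,0,0,0,0,0,0],
)

```text
clock: 25.95
tcp_pos: [568.2, 43.9, 6.0]
tcp_rot: [3.137, 0.011, 1.738]
wrist_force: [3.0, -35.9, 1.5]
width: 0.702
```

move_arm(
  increments=[59.8,0,0,0,0,0,0],
)

```text
clock: 26.05
tcp_pos: [568.1, 43.9, 5.9]
tcp_rot: [3.137, 0.011, 1.738]
wrist_force: [2.4, -36.2, 1.4]
width: 0.702
```

move_arm(
  increments=[60.1,0,0,0,0,0,0],
)

```text
clock: 26.15
tcp_pos: [568.2, 43.9, 5.8]
tcp_rot: [3.137, 0.011, 1.738]
wrist_force: [2.8, -36.5, -0.2]
width: 0.701
```

move_arm(
  increments=[60.3,0,0,0,0,0,0],
)

```text
clock: 26.25
tcp_pos: [568.1, 43.9, 5.7]
tcp_rot: [3.137, 0.011, 1.738]
wrist_force: [3.4, -35.7, -0.8]
width: 0.711
```

move_arm(
  increments=[60.5,0,0,0,0,0,0],
)

```text
clock: 26.35
tcp_pos: [568.2, 43.9, 5.7]
tcp_rot: [3.137, 0.011, 1.738]
wrist_force: [2.9, -36.7, -1.2]
width: 0.711
```

move_arm(
  increments=[60.8,0,0,0,0,0,0],
)

```text
clock: 26.45
tcp_pos: [568.1, 43.9, 5.5]
tcp_rot: [3.137, 0.011, 1.738]
wrist_force: [3.3, -36.8, -1.5]
width: 0.718
```

move_arm(
  increments=[61.1,0,0,0,0,0,0],
)

```text
clock: 26.55
tcp_pos: [568.3, 44.0, 5.5]
tcp_rot: [3.136, 0.01, 1.737]
wrist_force: [4.2, -35.3, -2.1]
width: 0.718
```

move_arm(
  increments=[61.4,0,0,0,0,0,0],
)

```text
clock: 26.65
tcp_pos: [568.3, 45.6, 5.5]
tcp_rot: [3.136, 0.008, 1.736]
wrist_force: [4.8, -23.4, -2.2]
width: 0.718
```

```bash
python3 prof.py
```

```text
tcp [568.3  45.6   5.5]
top lid 386 s -115.4 -46.8 ((-80.76679992675781, -1.4189872741699219), (69.20013427734375, 61.98984146118164), 1.1900606155395508)
  plane deg [ 3.7 -0.2] z at s=-40:  26.9
top front 31 s 47.7 79.8 ((63.52710723876953, -18.832244873046875), (8.358443260192871, 32.05870056152344), 86.09599304199219)
  plane deg [27.2 23.9] z at s=-40:  -25.0
scene red top s [-50.9 -37.6 -20.8] z [38.3 43.8 47.9]
scene lid 504 s -115.9 -35.2 ((-75.77452850341797, -1.6756095886230469), (80.70198822021484, 63.644752502441406), 0.45717132091522217)
  plane deg [ 3.6 -0.2] z at s=-40:  26.6
scene front 22 s 35.9 71.4 ((52.54513931274414, 1.53192138671875), (23.59701156616211, 61.697383880615234), 18.796194076538086)
  plane deg [ 2.1 -7.3] z at s=-40:  13.3
   rim -33 50 24.5 4
```

It slips gently now, and the lid follows the pads. Push on at this grip.

move_arm(
  increments=[61.4,-0.3,2,0,0,0,0,61.4,-0.3,2,0,0,0,0,61.4,-0.3,2,0,0,0,0,61.4,-0.3,2,0,0,0,0],
)

```text
clock: 27.15
tcp_pos: [566.9, 54.7, 5.6]
tcp_rot: [3.136, 0.007, 1.736]
wrist_force: [3.7, -23.0, -0.4]
width: 0.723
```

```bash
python3 prof.py
```

```text
tcp [566.9  54.7   5.6]
top lid 395 s -115.4 -43.0 ((-78.94993591308594, -1.7740306854248047), (72.69634246826172, 62.57455825805664), 0.6626760363578796)
  plane deg [ 3.9 -0.2] z at s=-40:  27.5
top front 21 s 47.8 87.9 ((67.76798248291016, -17.923215866088867), (7.492862701416016, 41.264862060546875), 80.59319305419922)
  plane deg [11.3 25.9] z at s=-40:  8.8
scene red top s [-49.8 -35.8 -18.5] z [37.8 44.2 47.5]
scene lid 496 s -116.0 -35.5 ((-75.49751281738281, -2.0599002838134766), (80.73209381103516, 62.076255798339844), 0.9368534088134766)
  plane deg [ 3.4 -0.1] z at s=-40:  27.0
scene front 41 s 35.8 73.3 ((50.48662185668945, 1.3701629638671875), (25.529808044433594, 62.93682861328125), 26.1341495513916)
  plane deg [ 9.2 -3.7] z at s=-40:  2.2
   rim -33 50 21.9 4
```

move_arm(
  increments=[61.4,-0.4,2.5,0,0,0,0,61.4,-0.4,2.5,0,0,0,0,61.4,-0.4,2.5,0,0,0,0,61.4,-0.4,2.5,0,0,0,0,61.4,-0.4,2.5,0,0,0,0,61.4,-0.3,2.5,0,0,0,0,61.4,0,0,0,0,0,0],
)

```text
clock: 27.95
tcp_pos: [564.3, 70.1, 5.6]
tcp_rot: [3.137, 0.006, 1.736]
wrist_force: [3.0, -21.8, -0.2]
width: 0.719
```

```bash
python3 prof.py
```

```text
tcp [564.3  70.1   5.6]
top lid 425 s -115.9 -39.7 ((-77.28486633300781, -1.3939971923828125), (76.60741424560547, 62.64630126953125), 1.3325557708740234)
  plane deg [ 1.4 -0.8] z at s=-40:  26.7
scene red top s [-50.8 -37.1 -19.7] z [39.2 44.2 47. ]
scene lid 492 s -118.2 -35.0 ((-76.22692108154297, -2.1106643676757812), (83.12075805664062, 63.12067413330078), 1.1067986488342285)
  plane deg [2.5 0.6] z at s=-40:  27.5
scene front 31 s 35.2 56.7 ((42.545841217041016, -2.2681541442871094), (14.560412406921387, 65.94937896728516), 15.392563819885254)
  plane deg [13.9 -4.6] z at s=-40:  0.6
   rim -33 50 30.3 4
```

The lid has come forward about 26 mm (now around -52) and is levelling. Release gently.

move_arm(
  increments=[61.8,0.3,-2,0,0,0,0,62.3,0.3,-1.5,0,0,0,0,63,0,0,0,0,0,0,68,0,0,0,0,0,0,85,0,0,0,0,0,0,85,0,0,0,0,0,0,85,0,0,0,0,0,0],
)

```text
clock: 28.75
tcp_pos: [562.3, 71.4, 4.6]
tcp_rot: [3.141, -0.0, 1.737]
wrist_force: [-0.2, 0.9, 0.6]
width: 0.996
```

```bash
python3 prof.py
```

```text
tcp [562.3  71.4   4.6]
top lid 419 s -117.4 -41.4 ((-78.80429077148438, -2.353870391845703), (76.15947723388672, 62.681129455566406), 1.2091740369796753)
  plane deg [-0.9 -0.9] z at s=-40:  26.2
scene red top s [-51.3 -36.3 -21.4] z [38.4 44.3 46.8]
scene lid 478 s -118.2 -35.1 ((-76.56755828857422, -3.3953285217285156), (83.12321472167969, 61.32474136352539), 0.29159605503082275)
  plane deg [-0.4  0.4] z at s=-40:  26.7
scene front 27 s 35.2 52.3 ((38.42599868774414, 6.165716171264648), (14.663528442382812, 44.15896224975586), 18.26970863342285)
  plane deg [17.4 -0.2] z at s=-40:  -5.8
```

The lid lies level (z≈31). Retreat and check.

move_arm(
  increments=[85,0,0,20,0,0,0,85,0,0,40,0,0,0,85,0,0,45,0,0,0,85,0,-20,30,0,0,0,85,5,-50,0,0,0,0,85,5,-50,0,0,0,0,85,5,-50,0,0,0,0,85,5,-50,0,0,0,0],
)

```text
clock: 29.65
tcp_pos: [582.3, -149.7, 139.9]
tcp_rot: [3.14, -0.0, 1.737]
wrist_force: [1.0, 0.3, -0.8]
width: 1.001
```

move_arm(
  increments=[85,5,-50,0,0,0,0,85,5,-50,0,0,0,0,85,0,0,0,0,0,0,85,0,0,0,0,0,0],
)

```text
clock: 30.05
tcp_pos: [591.8, -248.3, 139.0]
tcp_rot: [3.141, -0.001, 1.734]
wrist_force: [-0.0, 0.2, -0.6]
width: 0.994
```

```bash
python3 - <<'E'
from h import *
d=np.array([-.168,.986]); n=np.array([-.986,-.168]); o0=np.array([562.3,71.4])
f=grab('top'); g=grab('scene')
c1=cv2.resize(f['image'][130:240,140:300],(400,275),interpolation=cv2.INTER_CUBIC)
c2=cv2.resize(g['image'][110:250,215:355],(400,400),interpolation=cv2.INTER_CUBIC)
o=np.zeros((400,800,3),np.uint8); o[:275,:400]=c1;o[:,400:]=c2; cv2.imwrite('pics/fin.png',o)
for nm,f in(('top',f),('scene',g)):
    P=cloud(f).reshape(-1,3); im=f['image'].astype(int).reshape(-1,3)
    q=P[:,:2]-o0; s=q@d; oo=q@n; z=P[:,2]
    m=(f['z_map'].ravel()>0)&(abs(oo)<34)&(s>-130)&(s<100)&(im.min(1)>90)
    r=(f['z_map'].ravel()>0)&(abs(oo)<20)&(s>-130)&(s<60)&(im[:,2]-im[:,1]>60)&(z>44)
    print(nm,'red s',np.percentile(s[r],[3,50,97]).round(1),'z',z[r].max().round(1))
    for a in range(-125,70,8):
        k=m&(s>=a)&(s<a+8)&(z>2)
        if k.sum()>3: print(a,k.sum(),np.median(z[k]).round(1),np.median(im[k],0)[1:],end=' | ')
    print()
E
```

```text
top red s [-49.9 -35.2 -21.8] z 55.1
-125 30 5.0 [192.5 145.5] | -117 51 32.2 [254. 254.] | -109 54 31.3 [255. 255.] | -101 59 32.0 [255. 255.] | -93 58 32.3 [255. 255.] | -85 56 31.4 [255. 255.] | -77 58 30.9 [255. 255.] | -69 54 31.3 [255. 255.] | -61 59 31.3 [255. 255.] | -53 56 32.8 [255. 255.] | -45 61 32.9 [254. 255.] | -37 57 32.8 [254. 254.] | -29 59 32.4 [254. 255.] | -21 56 31.9 [254. 254.] | -13 58 32.0 [255. 255.] | -5 47 11.5 [240. 243.] | 3 54 9.1 [219. 225.] | 11 59 13.5 [217. 224.] | 19 58 17.5 [216. 223.] | 27 54 20.9 [216. 223.] | 35 58 24.3 [217. 224.] | 43 53 27.1 [245. 248.] | 51 39 33.2 [251. 251.] | 59 55 8.6 [155. 130.] | 67 52 8.5 [145. 116.] | 
scene red s [-50.6 -36.7 -19.2] z 52.9
-117 62 31.7 [254. 253.] | -109 44 31.3 [253. 252.] | -101 60 31.2 [253. 252.] | -93 46 32.4 [253. 252.] | -85 46 31.9 [253. 252.] | -77 52 31.8 [253. 251.] | -69 49 32.1 [253. 252.] | -61 48 31.5 [253. 251.] | -53 47 31.7 [252. 250.] | -45 37 32.0 [252. 251.] | -37 41 31.5 [253. 251.] | -29 42 31.3 [252. 250.] | -21 40 31.8 [252. 251.] | -13 39 31.5 [253. 251.] | -5 16 30.8 [248.5 246. ] | 3 5 24.5 [146. 144.] | 11 27 15.1 [224. 227.] | 19 64 17.3 [224. 227.] | 27 57 21.1 [224. 228.] | 35 56 24.5 [226. 229.] | 43 49 26.2 [224. 227.] | 51 72 30.0 [198.5 195.5] |
```

View pics/fin.png

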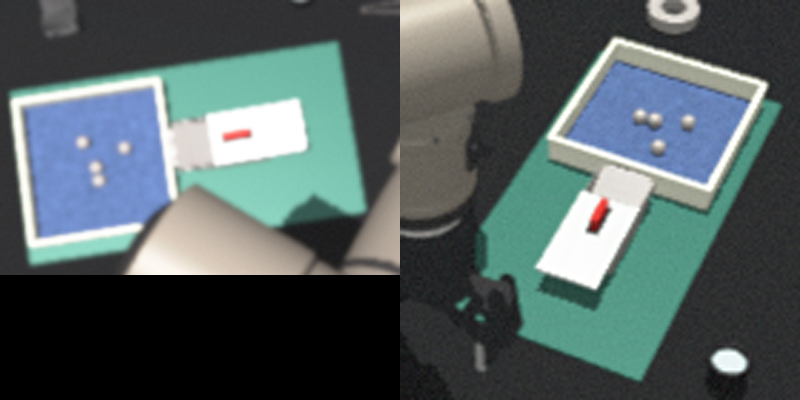

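The last picture shows all four balls in the tray, the pan upright with its lip at the tray wall (top crop 172,143), and the lid level on it at about -48 mm in the pan's frame. Gripper is clear. Handing in.

```bash
python3 -c "
from h import *
print(ticket.job_done())"
```

```text
the job is handed in; nothing more can be done
None
```

The job is handed in at about 30 s: all four balls are in the tray, and the pan stands upright on the mat with the lid on it. The steps went in the order asked: carry the pan shut, release it on the mat, draw the lid back about 50 mm by its handle, re-pinch, tip to about 52°, and stand it down.

- **Last checks:**
  - Four balls count in the tray in both camera views.
  - The lid is level, its top at z ≈ 31–32 mm, and sits at about -48 mm in the pan's frame (about 43 mm drawn back).
  - The gripper is open and well clear.
- **What went wrong:** During the pour or the righting the lid slid back to about -78 mm, roughly 73 mm drawn back and past the 60 mm limit. I don't know why. Releasing then would have tipped it off.
- **How I mended it:** I kept pan and lid pinched, set the pan on the mat and pushed its lip against the fixed tray wall. With the grip loosened, the pads carried the lid forward about 26–30 mm before I let go.
- **Disagreements with the plan:** Wrist force reached about 69 N in that push, under the 120 N limit. The pan now stands with its lip touching the tray wall, where I had planned a gap of about 4 cm. In the air the lid also measured about 4° rear-down.

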